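# A cup of its own for the loose book clasp

### The job

Pull the top cup off the stack of nested cups: it sits tight in the cup below, so grip it firmly and draw it straight up, leaving the rest of the stack standing where it is. Set the cup down upright on the round cork coaster, then put the brass clasp that lies on the brown book into it. Leave the book, the steel corner mount and the amber jar where they are.

Things in the scene. Friction and masses are not known exactly. Their poses are not given: they have to be found in the camera images.
- cup: Top cup of the stack: white enamel, dark blue rim, open, round, rigid, 90 mm high, tapering from 60 mm outer diameter at the rim to 45 mm at the foot, wall 1.8 mm, floor 3 mm, about 0.12 kg. Origin: centre of its underside; z up through the mouth. At the start its lower 40 mm is nested in the cup below and its upper 50 mm stands free above that cup's rim.
- cup_rim (a point): Centre of the top cup's mouth, 90 mm above its origin.
- stack: The rest of the stack, one loose piece of 1.8 kg: two more such cups, nested, on a dark steel disc foot 112 mm in diameter, 25 mm high. Origin: centre of the foot's underside, on the table. Rim of its upper cup 165 mm above the origin; at the start the rim of the cup to take off is at 215 mm. Three small black studs stand out 4 mm from the wall at 157 mm.
- stack_mouth (a point): Centre of the mouth of the stack's upper cup, 165 mm above the table. Three sprung rubber studs in this cup hold the top cup by friction: drawing it straight up takes about 6 to 11 N at first, less as it rises, nothing once it has risen 40 mm. Pulled askew, the stack tips.
- cork_coaster: Round brown cork coaster, 92 mm in diameter, 6 mm thick, fixed to the table. Origin: centre of its underside, so its top lies 6 mm above the origin. A dark grey painted coaster of the same size lies beside it and is not the one to use.
- clasp: Brass book clasp lying flat on the brown book: a bar 36 mm long (its x), 12 mm wide (its y) and 9 mm high, 0.03 kg. Origin: centre of its underside; z up. Its long axis is at most 0.6 rad from the book's long axis.
- clasp_mid (a point): Middle of the clasp, 4.5 mm above its origin.
- book: Closed dark brown book lying flat on the table, 180 mm (its x) by 120 mm (its y) by 32 mm thick, 0.75 kg, loose. Origin: centre of its underside. The clasp and the corner mount lie on its upper cover, one towards each end.
- corner: Bystander: bright steel book-corner mount, 28 x 28 mm, 10 mm high, lying on the brown book at the other end from the clasp. Origin: centre of its underside.
- jar: Bystander: small amber jar with a white cap, 42 mm in diameter, 55 mm high, standing on the dark grey coaster (92 mm in diameter, 6 mm thick). Origin: centre of its underside.
Mind the look-alikes: they are no part of the job. What is shaped like the cup but turquoise is not meant. What is shaped like the stack but red is not meant.

How it is judged:
By the outcome, as a careful person would: the job done as asked, in the order asked, and still so for the second after the job is handed in, with the robot touching nothing.
It also fails if it takes over 56 s, if anything falls off the work surface, if the arm or the gripper's body presses on something with over 40 N, if the wrist force passes 120 N, or if a joint passes its speed limit or range.

### The arm

A 7-joint arm with a two-finger parallel gripper is mounted at the origin on the work surface. World frame = base frame: x ahead of the robot, y to its left, z up, the work surface at z = 0. Lengths are in mm, angles in rad, forces in N, time in s.
With the tool pointing down it reaches from about 425 to 825 mm from the base axis. Payload 3.6 kg.
Tool frame: the origin (TCP) lies at the very end of the fingers, on their centre line; the grasp point (between the pads) lies 19 mm behind it; z points along the fingers, y is the direction in which the jaws open and shut (so a half turn about z gives the same grasp; the last joint's range is limited). The gripper opens to 93 mm and grips with 3 to 60 N. Pads are 15 mm wide; open, the fingers measure 128 mm over their backs; the gripper's body (75 mm by 188 mm) begins 65 mm behind the grasp point.
Start: joints at [-1.27, 0.615, -0.013, 1.423, 0.008, 1.103, -0.04], TCP at [209.24, 615.37, 218.64] pointing down, gripper open.
Joint ranges: [-3.12, 3.12], [-0.3, 2.06], [-1.34, 1.32], [0.26, 2.42], [-1.36, 4.5], [0.01, 1.98], [-2.84, 2.84]. Speed limits (rad/s): [2.79, 2.79, 3.14, 3.14, 3.14, 3.14, 3.14].

### API

Orientations are given as a 3x3 rotation matrix whose columns are the frame's x, y, z axes.
In Python, from cell import arm, grab_frame, camera_params, job gives the robot as it stands. The module is installed in compiled form; this text tells all that it offers.
- The arm moves only by the tool carry_out, never from a script. Its argument "deltas" is a list of rows, each an object with "slide": the shift along the tool's x, y, z in mm, a list of three; "roll": the turn about the tool's z in rad. A call has 1 to 12 rows; each row is the pose to reach, as a shift and turn from the pose commanded when the call began, along the tool's axes at that moment; what a row does not reach only later rows make up. A row lasts 1/8 s, in which the tool goes at most 62.5 mm and 10.7 degrees, less where a joint would pass 70% of its speed; a pose out of reach is approached as far as the arm can. A call with a gripper value outside its range is refused whole. "jaw" is the closure, from 0 (fully open) to 1 (shut), set as the call begins (left out, the last holds). The fingers move at their own pace and stop on an object; "newtons" is the grip in N (left out, the last holds). Time passes only in rows, so rows that repeat a pose let the fingers close. It gives the time, the measured TCP pose, the force and the opening at its end, in the units of the state.
- arm.read_state(): the state, without advancing time (a new reading comes with each control period).
- grab_frame(name): name is "scene" or "top" or "wrist"; returns (picture, depth): 480x640x3 uint8, red, green, blue; 480x640 float32, mm along the optical axis (not along the pixel's ray), 0 where there is no reading.
- camera_params(name): a dict with "fovy" (degrees; the focal length in pixels is half the picture's height over the tangent of half this angle, whatever the lens; pixels are square), "cx", "cy" (the principal point, pixels), "R" (3x3) and "t" (3): a world point X has camera coordinates R X + t; the wrist camera has in their place "T_tool_cam" (4x4, takes a point from camera to tool coordinates, whose origin is the TCP and whose axes are the flange's). Camera axes: x right, y down, z forward; pixel columns grow to the right and rows downward; lengths in mm; the calibration is good to about 2 mm. A picture is of the moment at which its call begins: read the wrist's pose just before it. camera_params takes no time and is no camera call.
- job.close_job(): hands the job in, once; it reports no verdict.
The state is a dict: "t": time; "joint_positions": joint angles; "qd": joint speeds; "tau": joint torques, N m; "eef_pos": TCP position; "orientation": TCP orientation; "wrist_force": force on the tool from outside, world axes, zero at the start; "ft_torque": the same for the moment, N m; "width": finger opening in mm.
Only numpy, scipy, OpenCV 4.12 (cv2) and the standard library are available. Lean on these libraries where they do the work, as an engineer would, in place of code of your own. Each camera call takes 0.05 s, during which the arm holds its last target. There are 200 camera calls.

## Working session

There is one attempt and no reset: what is moved stays moved. The work goes in short steps, Python scripts to look and compute and a tool call to move; the robot and the scene stay as the last step left them, time stands still between calls to the robot, and variables do not carry over. Pictures are saved under pics/ and viewed, about 8 in all and at most 12, crops included, and the job is handed in when it is done.

Besides the shell and the picture viewer there is one more tool, called after ">>>" as name(argument=value, ...), one argument or row to a line, values as JSON. carry_out: Moves the arm, as the interface text tells. Its arguments: {"type":"object","properties":{"deltas":{"type":"array"},"jaw":{"type":"number"},"newtons":{"type":"number"}},"required":["deltas"]}

```bash
mkdir -p pics; cat > h.py <<'E'
import numpy as np, cv2
from cell import arm, grab_frame, camera_params, job
def cam(name, st=None):
    p=camera_params(name); f=240/np.tan(np.radians(p["fovy"])/2)
    K=np.array([[f,0,p["cx"]],[0,f,p["cy"]],[0,0,1]])
    if "R" in p: R=np.array(p["R"]);t=np.array(p["t"]).ravel()
    else:
        T=np.eye(4);T[:3,:3]=st["orientation"];T[:3,3]=st["eef_pos"]
        M=np.linalg.inv(T@np.array(p["T_tool_cam"]));R=M[:3,:3];t=M[:3,3]
    return K,R,t
def ray(c,u,v):
    K,R,t=c; d=R.T@np.linalg.inv(K)@np.array([u,v,1.]); return -R.T@t,d
def onplane(c,u,v,z):
    o,d=ray(c,u,v); return o+d*(z-o[2])/d[2]
def proj(c,X):
    K,R,t=c; q=K@(R@np.array(X,float)+t); return q[:2]/q[2]
def cloud(c,depth):
    K,R,t=c; v,u=np.mgrid[:480,:640]
    P=np.stack([(u-K[0,2])/K[0,0]*depth,(v-K[1,2])/K[1,1]*depth,depth],-1)
    return (P-t)@R
def save(n,im): cv2.imwrite(f"pics/{n}.png",cv2.cvtColor(im,cv2.COLOR_RGB2BGR))
E
python3 - <<'E'
from h import *
s=arm.read_state(); print({k:np.round(v,3).tolist() for k,v in s.items()})
for n in ["scene","top"]:
    im,d=grab_frame(n); save(n+"0",im); np.savez(n+"0",im=im,d=d)
    c=cam(n); print(n,-c[1].T@c[2],c[0][0,0])
print(camera_params("wrist"))
E
```

```text
{'t': 0.0, 'joint_positions': [-1.27, 0.616, -0.013, 1.425, 0.008, 1.103, -0.04], 'qd': [0.001, 0.0, 0.001, -0.0, 0.001, 0.0, -0.0], 'tau': [0.001, -45.894, 0.209, -16.573, -0.061, 0.021, 0.0], 'eef_pos': [208.987, 614.657, 217.489], 'orientation': [[-0.947, 0.322, -0.001], [0.322, 0.947, -0.002], [-0.0, -0.003, -1.0]], 'wrist_force': [-0.013, -0.282, -0.648], 'ft_torque': [0.046, 0.043, 0.028], 'width': 93.115}
scene [1202.22410397 -775.5302201   905.97103272] 535.8254446979897
top [ 251.84198922   63.49167444 1717.97577303] 616.0953491128098
{'fovy': 65.20875993485753, 'cx': 318.0314615567061, 'cy': 235.219763413666, 'T_tool_cam': array([[ 9.96111862e-04, -9.58717034e-01, -2.84360082e-01,
         7.92633914e+01],
       [ 9.99999483e-01,  8.97040802e-04,  4.78629237e-04,
         3.87301210e-01],
       [-2.03787407e-04, -2.84360412e-01,  9.58717432e-01,
        -1.65709199e+02],
       [ 0.00000000e+00,  0.00000000e+00,  0.00000000e+00,
         1.00000000e+00]])}
```

View pics/scene0.png

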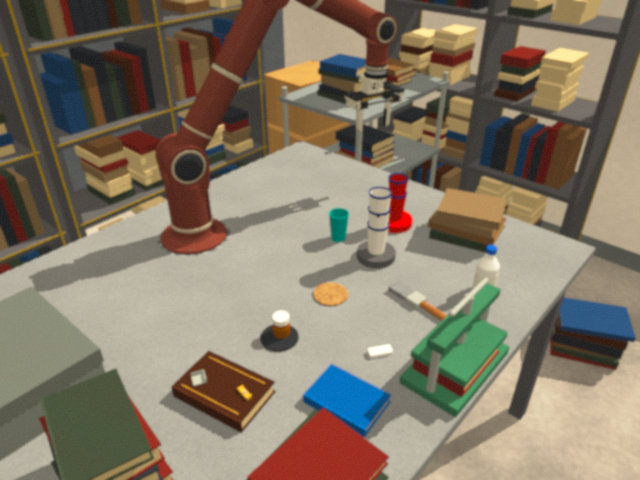

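View pics/top0.png

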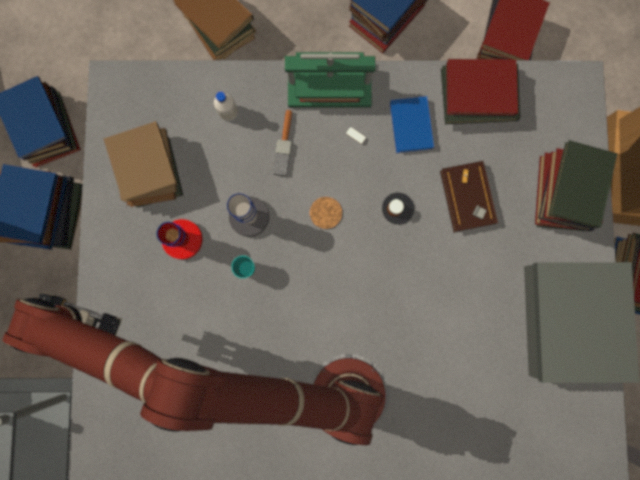

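The white stack with the blue rim (top view 242,207; scene 378,225) is the one meant. The red stack (top 178,237; scene 398,205) and the turquoise cup (top 243,267; scene 339,225) are the look-alikes. The brown disc (top 326,212; scene 330,294) is the cork coaster, and the dark disc under the jar (398,208) is the wrong one. The book is at top (469,196), with the brass clasp at (465,176) and the steel corner at (480,211).

```bash
python3 - <<'E'
from h import *
tp=np.load("top0.npz");sc=np.load("scene0.npz");ct=cam("top");cs=cam("scene")
def blob(im,lo,hi,roi):
    x0,y0,x1,y1=roi;h=cv2.cvtColor(im,cv2.COLOR_RGB2HSV)
    m=cv2.inRange(h,lo,hi);z=np.zeros_like(m);z[y0:y1,x0:x1]=m[y0:y1,x0:x1]
    n,l,s,c=cv2.connectedComponentsWithStats(z)
    k=1+np.argmax(s[1:,4]);return (l==k),c[k],s[k]
def tri(a,b):
    o1,d1=ray(ct,*a);o2,d2=ray(cs,*b)
    A=np.stack([d1,-d2],1);k=np.linalg.lstsq(A,o2-o1,rcond=None)[0]
    p,q=o1+k[0]*d1,o2+k[1]*d2;return (p+q)/2,np.linalg.norm(p-q)
r=np.round
# coaster
mt,a,s1=blob(tp["im"],(8,110,90),(25,255,255),(300,185,352,240))
ms,b,s2=blob(sc["im"],(8,110,90),(25,255,255),(305,275,360,312))
print("coaster",a,s1,b,s2,r(tri(a,b)[0]),tri(a,b)[1],r(onplane(ct,*a,6)),r(onplane(cs,*b,6)))
for nm,P,m in(("t",cloud(ct,tp["d"]),mt),("s",cloud(cs,sc["d"]),ms)):print(nm,r(np.median(P[m],0)))
# clasp
mt,a,s1=blob(tp["im"],(18,120,120),(32,255,255),(455,165,475,188))
ms,b,s2=blob(sc["im"],(18,150,150),(32,255,255),(230,380,258,402))
print("clasp",a,s1,b,s2,r(tri(a,b)[0]),tri(a,b)[1],r(onplane(ct,*a,41)),r(onplane(cs,*b,40)))
P=cloud(ct,tp["d"]);v,u=np.nonzero(mt);X=np.array([onplane(ct,i,j,41)[:2] for i,j in zip(u,v)])
print(cv2.minAreaRect(X.astype(np.float32)))
# stack: points above 150 near
for nm,c,q in(("t",ct,tp),("s",cs,sc)):
    P=cloud(c,q["d"]); z=onplane(ct,242,207,215)
    m=(np.hypot(P[...,0]-z[0],P[...,1]-z[1])<60)&(P[...,2]>203)&(P[...,2]<240)
    print("rim",nm,m.sum(),r(z),r(P[m].mean(0)),r(P[m].min(0)),r(P[m].max(0)))
    v,u=np.nonzero(m); print(u.min(),u.max(),v.min(),v.max())
    m=(np.hypot(P[...,0]-z[0],P[...,1]-z[1])<90)&(P[...,2]>15)&(P[...,2]<35); print("foot",r(P[m].mean(0)),r(P[m].min(0)),r(P[m].max(0)))
a=cv2.resize(tp["im"][180:290,145:345],None,fx=3,fy=3,interpolation=2)
b=cv2.resize(sc["im"][165:275,310:510],None,fx=3,fy=3,interpolation=2)
save("crop1",np.vstack([a[:300],b[:300]]))
E
```

```text
coaster [325.62612036 212.37772087] [310 197  32  32 781] [330.27113238 293.66826156] [313 283  35  23 627] [499.  61.   4.] 0.22969344821106621 [499.  61.   6.] [501.  59.   6.]
t [499.  60.   6.]
s [501.  59.   6.]
clasp [464.75       175.70833333] [462 170   6  12  48] [243.99029126 391.7184466 ] [237 385  15  15 103] [ 596. -326.   38.] 0.022206632294725494 [ 596. -325.   41.] [ 598. -327.   40.]
((596.3502807617188, -324.79376220703125), (13.872977256774902, 31.436521530151367), 88.19770812988281)
rim t 121 [482. 267. 215.] [490. 278. 213.] [457. 245. 203.] [516. 305. 224.]
227 251 194 217
foot [474. 264.  25.] [430. 219.  15.] [540. 329.  35.]
rim s 202 [482. 267. 215.] [488. 274. 210.] [456. 241. 203.] [518. 304. 218.]
369 390 187 201
foot [498. 260.  24.] [429. 215.  15.] [546. 329.  35.]
```

View pics/crop1.png

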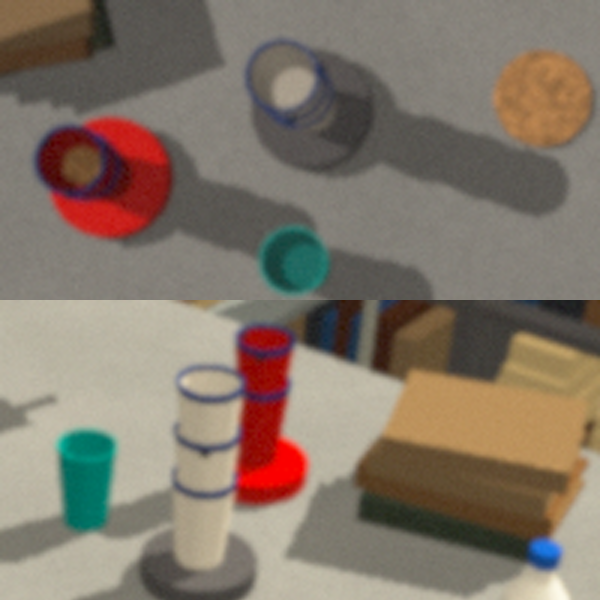

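The enlarged crop confirms it: the white cup with the blue rim is on the white stack, about (487,274), rim at z≈214. Red and turquoise are kept clear. Depth and triangulation agree on the coaster (500,60,6) and the clasp (597,-326,~40). Now moving above the stack.

>>> carry_out(
  deltas=[
    {"slide": [0, 0, -45], "roll": 0},
    {"slide": [-20, -12, -90], "roll": 0},
    {"slide": [-70, -44, -100], "roll": 0},
    {"slide": [-120, -75, -100], "roll": 0},
    {"slide": [-170, -106, -100], "roll": 0},
    {"slide": [-220, -138, -100], "roll": 0},
    {"slide": [-270, -169, -100], "roll": 0},
    {"slide": [-320, -200, -100], "roll": 0},
    {"slide": [-360, -225, -100], "roll": 0},
    {"slide": [-373, -234, -100], "roll": 0},
    {"slide": [-373, -234, -100], "roll": 0},
    {"slide": [-373, -234, -100], "roll": 0},
  ],
  jaw=0,
)

```text
t: 1.6
eef_pos: [485.4, 276.2, 318.4]
orientation: [[-0.948, 0.318, -0.001], [0.318, 0.948, 0.001], [0.002, 0.001, -1.0]]
wrist_force: [-0.1, 0.5, -0.9]
width: 93.1
```

```bash
python3 - <<'E'
from h import *
s=arm.read_state(); im,d=grab_frame("wrist"); save("w1",im); np.savez("w1",im=im,d=d)
print(s["t"],s["eef_pos"],np.round(s["orientation"],4).tolist(),s["wrist_force"])
c=cam("wrist",s);P=cloud(c,d)
m=(d>0)&(np.hypot(P[...,0]-487,P[...,1]-274)<50)&(P[...,2]>205)&(P[...,2]<225)
Q=P[m];print(len(Q),Q.mean(0),Q.min(0),Q.max(0))
h=cv2.cvtColor(im,cv2.COLOR_RGB2HSV);b=cv2.inRange(h,(105,70,30),(135,255,200))>0
v,u=np.nonzero(b&m);X=np.array([onplane(c,i,j,215)[:2] for i,j in zip(u,v)]).astype(np.float32)
print(len(X),cv2.fitEllipse(X),cv2.minEnclosingCircle(X))
E
```

```text
1.6 [485.41520126 276.22590163 318.44811478] [[-0.9481, 0.318, -0.0015], [0.318, 0.9481, 0.0013], [0.0018, 0.0008, -1.0]] [-0.14511902  0.53222661 -0.87392399]
1328 [493.01131279 274.75187186 213.09644626] [457.79986876 246.21060121 205.02750689] [518.7394968  306.65714845 217.05841976]
788 ((487.708984375, 276.2102966308594), (57.67048263549805, 57.93208694458008), 61.89385223388672) ((487.7435302734375, 276.1891174316406), 30.340295791625977)
```

View pics/w1.png

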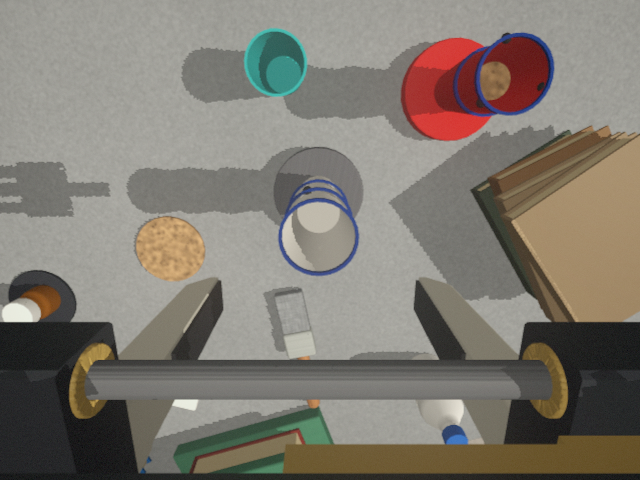

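Close up, the rim is at (487.7,276.2), 60 mm across at z≈215, and centred between the fingers. Descending and closing.

>>> carry_out(
  deltas=[
    {"slide": [-2.2, 0.7, 10]},
    {"slide": [-2.2, 0.7, 40]},
    {"slide": [-2.2, 0.7, 70]},
    {"slide": [-2.2, 0.7, 100]},
    {"slide": [-2.2, 0.7, 125]},
    {"slide": [-2.2, 0.7, 140]},
    {"slide": [-2.2, 0.7, 140]},
    {"slide": [-2.2, 0.7, 140]},
  ],
)

```text
invalid input
```

>>> carry_out(
  deltas=[
    {"slide": [0, 0, 0]},
    {"slide": [0, 0, 0]},
    {"slide": [0, 0, 0]},
    {"slide": [0, 0, 0]},
    {"slide": [0, 0, 0]},
    {"slide": [0, 0, 0]},
    {"slide": [0, 0, 0]},
    {"slide": [0, 0, 0]},
  ],
  jaw=1,
  newtons=15,
)

```text
invalid input
```

>>> carry_out(
  deltas=[
    {"slide": [0, 0, 0]},
    {"slide": [0, 0, 0]},
    {"slide": [0, 0, 0]},
    {"slide": [0, 0, 0]},
  ],
  jaw=1,
  newtons=45,
)

```text
invalid input
```

>>> carry_out(
  deltas=[
    {"slide": [-2.2, 0.7, 10], "roll": 0},
    {"slide": [-2.2, 0.7, 40], "roll": 0},
    {"slide": [-2.2, 0.7, 70], "roll": 0},
    {"slide": [-2.2, 0.7, 100], "roll": 0},
    {"slide": [-2.2, 0.7, 125], "roll": 0},
    {"slide": [-2.2, 0.7, 140], "roll": 0},
    {"slide": [-2.2, 0.7, 140], "roll": 0},
    {"slide": [-2.2, 0.7, 140], "roll": 0},
  ],
)

```text
t: 2.65
eef_pos: [489.9, 274.2, 179.5]
orientation: [[-0.947, 0.322, 0.002], [0.322, 0.947, 0.001], [-0.001, 0.001, -1.0]]
wrist_force: [0.1, -0.4, 0.9]
width: 93.1
```

```bash
cat > rim.py <<'E'
from h import *
for k in range(3):
    s=arm.read_state(); im,d=grab_frame("wrist")
    c=cam("wrist",s);P=cloud(c,d)
    m=(d>0)&(np.hypot(P[...,0]-487,P[...,1]-274)<50)&(P[...,2]>200)&(P[...,2]<230)
    h=cv2.cvtColor(im,cv2.COLOR_RGB2HSV);b=cv2.inRange(h,(105,70,30),(135,255,200))>0
    v,u=np.nonzero(b&m);X=np.array([onplane(c,i,j,215)[:2] for i,j in zip(u,v)]).astype(np.float32)
    e,r=cv2.minEnclosingCircle(X); q=np.array(s["orientation"]).T@(np.array([*e,215])-s["eef_pos"])
    print(s["t"],np.round(s["eef_pos"],1),len(X),np.round(e,1),round(r,1),"rim in tool",np.round(q,1))
E
python3 rim.py
```

```text
2.65 [489.9 274.2 179.5] 2275 [486.8 276.4] 30.6 rim in tool [  3.7   1.1 -35.5]
2.7 [490.  274.2 179.7] 2278 [486.9 276.4] 30.6 rim in tool [  3.6   1.1 -35.3]
2.75 [490.  274.1 179.7] 2275 [486.9 276.3] 30.7 rim in tool [  3.6   1.2 -35.3]
```

>>> carry_out(
  deltas=[
    {"slide": [3.5, 1.1, 1], "roll": 0},
    {"slide": [3.5, 1.1, 1], "roll": 0},
    {"slide": [3.5, 1.1, 1], "roll": 0},
  ],
)

```text
t: 3.18
eef_pos: [486.4, 275.9, 177.7]
orientation: [[-0.947, 0.322, 0.0], [0.322, 0.947, 0.0], [-0.0, 0.0, -1.0]]
wrist_force: [-1.1, -1.0, -1.3]
width: 93.0
```

>>> carry_out(
  deltas=[
    {"slide": [0, 0, 0], "roll": 0},
    {"slide": [0, 0, 0], "roll": 0},
    {"slide": [0, 0, 0], "roll": 0},
    {"slide": [0, 0, 0], "roll": 0},
    {"slide": [0, 0, 0], "roll": 0},
    {"slide": [0, 0, 0], "roll": 0},
  ],
  jaw=1,
  newtons=15,
)

```text
t: 3.92
eef_pos: [486.4, 276.0, 177.7]
orientation: [[-0.947, 0.322, 0.0], [0.322, 0.947, 0.0], [0.0, 0.0, -1.0]]
wrist_force: [0.3, 0.5, 0.6]
width: 58.9
```

>>> carry_out(
  deltas=[
    {"slide": [0, 0, 0], "roll": 0},
    {"slide": [0, 0, 0], "roll": 0},
    {"slide": [0, 0, 0], "roll": 0},
    {"slide": [0, 0, 0], "roll": 0},
  ],
  jaw=1,
  newtons=45,
)

```text
t: 4.42
eef_pos: [486.5, 276.0, 177.6]
orientation: [[-0.947, 0.322, 0.0], [0.322, 0.947, 0.0], [-0.0, 0.0, -1.0]]
wrist_force: [0.4, 0.3, -1.3]
width: 58.1
```

```bash
python3 rim.py
```

```text
4.425 [486.5 276.  177.6] 2243 [487.1 276.5] 31.1 rim in tool [ -0.4   0.7 -37.4]
4.475 [486.4 276.  177.6] 2225 [487.  276.5] 31.1 rim in tool [ -0.4   0.7 -37.4]
4.525 [486.4 276.  177.6] 2233 [487.  276.5] 31.1 rim in tool [ -0.4   0.7 -37.4]
```

Well centred, and the grip is solid at 58 mm. Drawing straight up slowly.

>>> carry_out(
  deltas=[
    {"slide": [0, 0, -2], "roll": 0},
    {"slide": [0, 0, -5], "roll": 0},
    {"slide": [0, 0, -8], "roll": 0},
    {"slide": [0, 0, -11], "roll": 0},
    {"slide": [0, 0, -14], "roll": 0},
    {"slide": [0, 0, -17], "roll": 0},
    {"slide": [0, 0, -20], "roll": 0},
  ],
)

```text
t: 5.45
eef_pos: [486.4, 275.8, 197.9]
orientation: [[-0.947, 0.322, -0.0], [0.322, 0.947, -0.0], [0.0, -0.0, -1.0]]
wrist_force: [-0.3, 0.6, -4.8]
width: 58.2
```

```bash
python3 rim.py|tail -1
```

```text
5.55 [486.9 275.8 198.8] 19 [471.7 264.8] 20.1 rim in tool [ 10.8 -15.2 -16.3]
```

>>> carry_out(
  deltas=[
    {"slide": [0, 0, -4], "roll": 0},
    {"slide": [0, 0, -8], "roll": 0},
    {"slide": [0, 0, -12], "roll": 0},
    {"slide": [0, 0, -16], "roll": 0},
    {"slide": [0, 0, -20], "roll": 0},
    {"slide": [0, 0, -25], "roll": 0},
    {"slide": [0, 0, -35], "roll": 0},
    {"slide": [0, 0, -50], "roll": 0},
    {"slide": [0, 0, -60], "roll": 0},
    {"slide": [0, 0, -60], "roll": 0},
  ],
)

```text
t: 6.85
eef_pos: [487.0, 276.2, 258.9]
orientation: [[-0.947, 0.322, 0.002], [0.322, 0.947, 0.001], [-0.002, 0.002, -1.0]]
wrist_force: [0.3, -0.9, -1.5]
width: 58.2
```

```bash
python3 - <<'E'
from h import *
s=arm.read_state();im,d=grab_frame("scene");save("s2",im[100:330,230:480].repeat(2,0).repeat(2,1))
print(s["eef_pos"],s["wrist_force"])
E
```

```text
[487.00785206 276.20958779 258.92261288] [ 0.30587898 -0.94948182 -1.50626617]
```

View pics/s2.png

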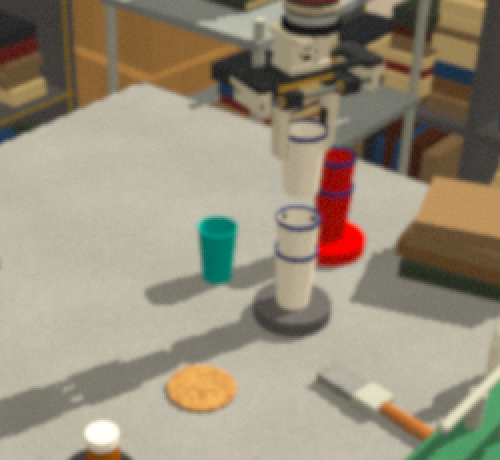

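The cup is free and upright in the jaws, and the rest of the stack is standing in place (crop 290,260). Carrying it to the coaster (crop 202,387).

>>> carry_out(
  deltas=[
    {"slide": [-10, -25, 0], "roll": 0},
    {"slide": [-27, -65, 0], "roll": 0},
    {"slide": [-45, -110, 0], "roll": 0},
    {"slide": [-62, -150, 20], "roll": 0},
    {"slide": [-76, -185, 60], "roll": 0},
    {"slide": [-82, -200, 100], "roll": 0},
    {"slide": [-82, -200, 140], "roll": 0},
    {"slide": [-82, -200, 175], "roll": 0},
    {"slide": [-82, -200, 175], "roll": 0},
    {"slide": [-82, -200, 175], "roll": 0},
  ],
)

```text
t: 8.15
eef_pos: [500.5, 60.2, 83.5]
orientation: [[-0.947, 0.322, 0.001], [0.322, 0.947, 0.0], [-0.001, 0.001, -1.0]]
wrist_force: [-0.6, 0.5, -1.3]
width: 57.7
```

```bash
python3 - <<'E'
from h import *
s=arm.read_state();im,d=grab_frame("wrist");save("w3",im)
c=cam("wrist",s);P=cloud(c,d)
h=cv2.cvtColor(im,cv2.COLOR_RGB2HSV);m=(cv2.inRange(h,(5,70,90),(25,255,255))>0)&(np.hypot(P[...,0]-500,P[...,1]-60)<60)&(P[...,2]<25)&(d>0)
print(m.sum(),np.median(P[m],0));v,u=np.nonzero(m);X=np.array([onplane(c,i,j,6)[:2] for i,j in zip(u,v)]).astype(np.float32)
print("coaster",cv2.minEnclosingCircle(X))
b=(cv2.inRange(h,(105,70,30),(135,255,200))>0)&(np.hypot(P[...,0]-500,P[...,1]-60)<50)&(P[...,2]>90)
z=np.percentile(P[b][:,2],[10,50,90]);print("rimz",z)
v,u=np.nonzero(b);X=np.array([onplane(c,i,j,s["eef_pos"][2]+37.4)[:2] for i,j in zip(u,v)]).astype(np.float32)
print("rim",cv2.minEnclosingCircle(X),s["eef_pos"])
E
```

```text
7653 [481.98918576  71.60806775   5.7104268 ]
coaster ((499.2913513183594, 61.7121467590332), 45.63774108886719)
rimz [119.70352325 120.94065395 121.7003956 ]
rim ((501.15338134765625, 60.74575424194336), 30.93808364868164) [500.47761184  60.23224358  83.50019948]
```

View pics/w3.png

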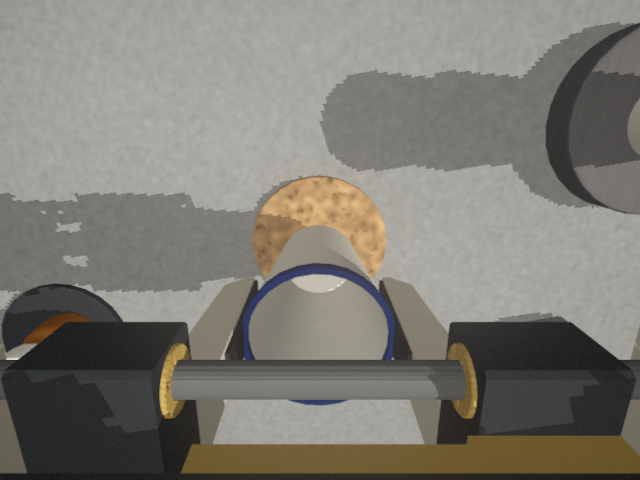

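The cup (rim ring around 318,333) is centred over the cork (318,240) to 2 mm, with its foot about 25 mm above it. Lowering.

>>> carry_out(
  deltas=[
    {"slide": [0, 0, 8], "roll": 0},
    {"slide": [0, 0, 15], "roll": 0},
    {"slide": [0, 0, 20], "roll": 0},
    {"slide": [0, 0, 23], "roll": 0},
    {"slide": [0, 0, 24.5], "roll": 0},
    {"slide": [0, 0, 25], "roll": 0},
    {"slide": [0, 0, 25], "roll": 0},
  ],
)

```text
t: 9.07
eef_pos: [499.8, 60.0, 58.6]
orientation: [[-0.947, 0.322, 0.001], [0.322, 0.947, 0.0], [-0.0, 0.0, -1.0]]
wrist_force: [-2.0, -0.6, 6.4]
width: 57.8
```

Contact felt (about +7 N). Releasing and rising.

>>> carry_out(
  deltas=[
    {"slide": [0, 0, 0], "roll": 0},
    {"slide": [0, 0, 0], "roll": 0},
    {"slide": [0, 0, 0], "roll": 0},
    {"slide": [0, 0, 0], "roll": 0},
    {"slide": [0, 0, 0], "roll": 0},
  ],
  jaw=0,
  newtons=20,
)

```text
t: 9.7
eef_pos: [499.6, 60.1, 57.6]
orientation: [[-0.947, 0.322, -0.0], [0.322, 0.947, -0.0], [0.0, -0.0, -1.0]]
wrist_force: [-0.3, -1.0, 0.7]
width: 92.5
```

>>> carry_out(
  deltas=[
    {"slide": [0, 0, -10], "roll": 0},
    {"slide": [0, 0, -30], "roll": 0},
    {"slide": [0, 0, -60], "roll": 0},
    {"slide": [0, 0, -100], "roll": 0},
    {"slide": [0, 0, -140], "roll": 0},
    {"slide": [0, 0, -150], "roll": 0},
    {"slide": [0, 0, -150], "roll": 0},
  ],
)

```text
t: 10.58
eef_pos: [499.6, 60.2, 208.0]
orientation: [[-0.947, 0.322, 0.001], [0.322, 0.947, 0.0], [-0.001, 0.0, -1.0]]
wrist_force: [-0.6, -0.1, 0.2]
width: 93.0
```

```bash
cat > cup.py <<'E'
from h import *
s=arm.read_state();im,d=grab_frame("wrist");c=cam("wrist",s);P=cloud(c,d)
h=cv2.cvtColor(im,cv2.COLOR_RGB2HSV)
b=(cv2.inRange(h,(105,70,30),(135,255,200))>0)&(np.hypot(P[...,0]-500,P[...,1]-60)<50)&(P[...,2]>80)
print("rimz",np.percentile(P[b][:,2],[5,50,95]))
v,u=np.nonzero(b);X=np.array([onplane(c,i,j,96)[:2] for i,j in zip(u,v)]).astype(np.float32)
e,r=cv2.minEnclosingCircle(X)
print("rim",e,r,s["eef_pos"],s["t"],"in tool",np.array(s["orientation"]).T@(np.array([*e,96])-s["eef_pos"]))
E
python3 cup.py
```

```text
rimz [ 94.64210536  96.8084851  325.99349994]
rim (577.471435546875, -53.16481399536133) 166.7008514404297 [499.56922561  60.17737461 208.01138258] 10.575 in tool [-110.15711683  -82.2929327   112.04926905]
```

>>> carry_out(
  deltas=[
    {"slide": [-24, -37, -10], "roll": 0},
    {"slide": [-48, -74, -10], "roll": -0.05},
    {"slide": [-72, -111, -10], "roll": -0.1},
    {"slide": [-96, -148, -10], "roll": -0.15},
    {"slide": [-120, -186, -10], "roll": -0.2},
    {"slide": [-144, -223, -10], "roll": -0.25},
    {"slide": [-168, -260, -10], "roll": -0.29},
    {"slide": [-192, -297, -10], "roll": -0.29},
    {"slide": [-210, -325, -5], "roll": -0.29},
    {"slide": [-216.5, -334, 10], "roll": -0.29},
    {"slide": [-216.5, -334, 20], "roll": -0.29},
    {"slide": [-216.5, -334, 20], "roll": -0.29},
  ],
)

```text
t: 12.12
eef_pos: [596.6, -322.8, 185.6]
orientation: [[-0.999, 0.035, -0.004], [0.035, 0.999, 0.004], [0.004, 0.004, -1.0]]
wrist_force: [-1.0, -0.1, 0.3]
width: 93.0
```

```bash
cat > clasp.py <<'E'
from h import *
import sys
yield_=0
for k in range(2):
    s=arm.read_state();im,d=grab_frame("wrist");c=cam("wrist",s);P=cloud(c,d)
h=cv2.cvtColor(im,cv2.COLOR_RGB2HSV)
m=((cv2.inRange(h,(17,110,90),(34,255,255))>0)&(np.hypot(P[...,0]-597,P[...,1]+326)<35)&(P[...,2]>36)&(P[...,2]<60)&(d>0)).astype(np.uint8)
n,l,st,ce=cv2.connectedComponentsWithStats(m);k=1+np.argmax(st[1:,4]);m=l==k
zt=np.median(P[m][:,2]);v,u=np.nonzero(m)
X=np.array([onplane(c,i,j,41)[:2] for i,j in zip(u,v)]).astype(np.float32)
r=cv2.minAreaRect(X);box=cv2.boxPoints(r);e=np.array(r[0])
sd=box[1]-box[0],box[2]-box[1];L=max(sd,key=np.linalg.norm)
R=np.array(s["orientation"]);q=R.T@(np.array([*e,41])-s["eef_pos"]);a=R.T@np.array([*L,0]);a*=-np.sign(-a[0])
print(s["t"],np.round(s["eef_pos"],1),"top z",zt,"rect",r,"px",ce[k],"in tool",np.round(q,1),"angle in tool",np.arctan2(a[1],a[0]))
ring=(np.hypot(P[...,0]-e[0],P[...,1]-e[1])<40)&(P[...,2]<37)&(d>0);print("book z",np.median(P[ring][:,2]))
if len(sys.argv)>1: save(sys.argv[1],im)
E
python3 clasp.py w4
```

```text
12.175 [ 597.2 -323.3  186.8] top z 39.10567295089815 rect ((596.9432373046875, -325.6325988769531), (11.860257148742676, 36.55870819091797), 81.85417175292969) px [314.34548944 219.71976967] in tool [-1.000e-01 -2.700e+00  1.458e+02] angle in tool 0.10706134340595994
book z 31.762086970618633
```

View pics/w4.png

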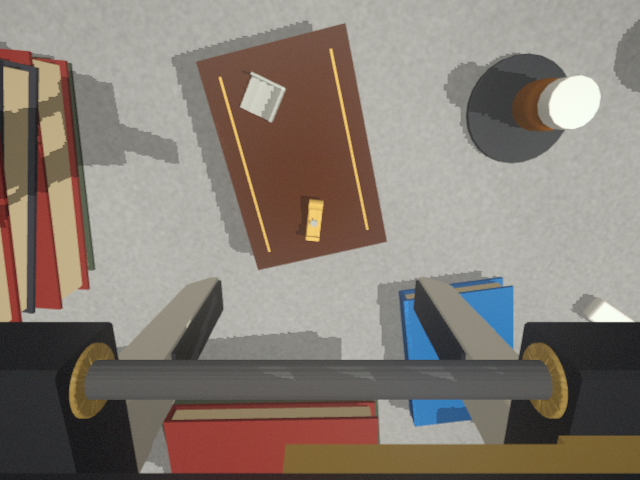

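The clasp (px 314,220) measures 36.6×11.9 mm, top z≈40, book top 32. The steel corner (262,97) is well away. Descending with the jaws half closed and a small correction.

>>> carry_out(
  deltas=[
    {"slide": [0, -2.5, 20], "roll": 0.05},
    {"slide": [0, -2.5, 50], "roll": 0.107},
    {"slide": [0, -2.5, 80], "roll": 0.107},
    {"slide": [0, -2.5, 105], "roll": 0.107},
    {"slide": [0, -2.5, 115], "roll": 0.107},
    {"slide": [0, -2.5, 115], "roll": 0.107},
    {"slide": [0, -2.5, 115], "roll": 0.107},
  ],
  jaw=0.5,
)

```text
t: 13.1
eef_pos: [598.0, -328.7, 74.2]
orientation: [[-0.99, 0.144, 0.002], [0.144, 0.99, -0.001], [-0.003, -0.001, -1.0]]
wrist_force: [-0.5, 0.6, 0.3]
width: 46.2
```

```bash
python3 clasp.py
```

```text
13.15 [ 597.9 -328.7   74.3] top z 38.999151856154 rect ((596.3251342773438, -325.6702575683594), (11.603595733642578, 36.36419677734375), 81.78715515136719) px [322.01385281 264.55757576] in tool [ 2.1  2.8 33.3] angle in tool -0.0012820373856952069
book z 31.762145127313445
```

>>> carry_out(
  deltas=[
    {"slide": [2, 2.8, 10], "roll": 0},
    {"slide": [2, 2.8, 22], "roll": 0},
    {"slide": [2, 2.8, 32], "roll": 0},
    {"slide": [2, 2.8, 38], "roll": 0},
    {"slide": [2, 2.8, 40], "roll": 0},
    {"slide": [2, 2.8, 40], "roll": 0},
  ],
)

```text
t: 13.95
eef_pos: [595.7, -325.5, 32.8]
orientation: [[-0.99, 0.144, 0.001], [0.144, 0.99, -0.0], [-0.001, -0.0, -1.0]]
wrist_force: [0.7, 0.4, -0.4]
width: 46.1
```

```bash
python3 clasp.py
```

```text
14.0 [ 595.8 -325.5   32.8] top z 39.00905908732295 rect ((596.0527954101562, -325.7504577636719), (11.520684242248535, 36.80094909667969), 82.2392578125) px [316.5615942  300.74275362] in tool [-0.3 -0.2 -8.2] angle in tool -0.009337295338332342
book z 31.753939384745834
```

Aligned within 0.3 mm, no contact force. Raising 1 mm for clearance, then closing.

>>> carry_out(
  deltas=[
    {"slide": [0, 0, -1], "roll": 0},
    {"slide": [0, 0, -1], "roll": 0},
    {"slide": [0, 0, -1], "roll": 0},
    {"slide": [0, 0, -1], "roll": 0},
    {"slide": [0, 0, -1], "roll": 0},
    {"slide": [0, 0, -1], "roll": 0},
    {"slide": [0, 0, -1], "roll": 0},
  ],
  jaw=1,
  newtons=20,
)

```text
t: 14.92
eef_pos: [595.4, -325.3, 33.6]
orientation: [[-0.99, 0.144, -0.0], [0.144, 0.99, -0.0], [0.0, -0.0, -1.0]]
wrist_force: [0.3, 0.7, -0.4]
width: 11.5
```

>>> carry_out(
  deltas=[
    {"slide": [0, 0, -5], "roll": 0},
    {"slide": [0, 0, -15], "roll": 0},
    {"slide": [0, 0, -35], "roll": 0},
    {"slide": [0, 0, -65], "roll": 0},
    {"slide": [0, 0, -105], "roll": 0},
    {"slide": [0, 0, -145], "roll": 0},
    {"slide": [0, 0, -150], "roll": 0},
    {"slide": [0, 0, -150], "roll": 0},
  ],
)

```text
t: 15.92
eef_pos: [595.3, -325.1, 184.3]
orientation: [[-0.99, 0.144, 0.001], [0.144, 0.99, -0.0], [-0.001, -0.0, -1.0]]
wrist_force: [-0.4, 0.2, -0.9]
width: 11.6
```

>>> carry_out(
  deltas=[
    {"slide": [10, 25, 0], "roll": 0},
    {"slide": [27, 65, 0], "roll": 0},
    {"slide": [45, 110, 0], "roll": 0},
    {"slide": [63, 155, 0], "roll": 0},
    {"slide": [81, 200, 0], "roll": 0},
    {"slide": [100, 245, 0], "roll": 0},
    {"slide": [118, 290, 0], "roll": 0},
    {"slide": [135, 330, 0], "roll": 0},
    {"slide": [146, 358, 10], "roll": 0},
    {"slide": [150, 368, 25], "roll": 0},
    {"slide": [150, 368, 30], "roll": 0},
    {"slide": [150, 368, 30], "roll": 0},
  ],
)

```text
t: 17.42
eef_pos: [499.6, 59.5, 152.9]
orientation: [[-0.989, 0.145, -0.002], [0.145, 0.989, -0.001], [0.002, -0.001, -1.0]]
wrist_force: [0.7, 0.8, -0.1]
width: 11.7
```

```bash
sed -i 's/&(P\[...,2\]>80)/\&(P[...,2]>80)\&(P[...,2]<108)/; s/"wrist");c=/"wrist");save("w5",im);c=/' cup.py; python3 cup.py
```

```text
rimz [93.93511012 96.03969269 97.15301705]
rim (500.51751708984375, 60.09246063232422) 30.282629013061523 [499.62044937  59.49440783 152.85530161] 17.425 in tool [-0.90780148  0.79986981 56.8526501 ]
```

View pics/w5.png

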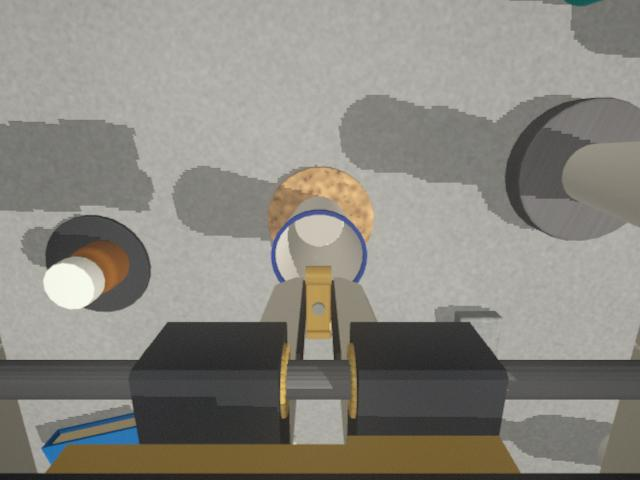

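The clasp (318,300) is in the jaws and the cup rim is centred under it to 1 mm. Lowering the fingertips to just above the rim and releasing.

>>> carry_out(
  deltas=[
    {"slide": [-0.9, 0.8, 15], "roll": 0},
    {"slide": [-0.9, 0.8, 30], "roll": 0},
    {"slide": [-0.9, 0.8, 45], "roll": 0},
    {"slide": [-0.9, 0.8, 53], "roll": 0},
    {"slide": [-0.9, 0.8, 54], "roll": 0},
    {"slide": [-0.9, 0.8, 54], "roll": 0},
    {"slide": [-0.9, 0.8, 54], "roll": 0},
  ],
)

```text
t: 18.35
eef_pos: [501.5, 61.3, 100.1]
orientation: [[-0.99, 0.144, 0.001], [0.144, 0.99, 0.0], [-0.001, 0.0, -1.0]]
wrist_force: [-0.5, 0.2, -0.9]
width: 11.5
```

>>> carry_out(
  deltas=[
    {"slide": [0, 0, 0], "roll": 0},
    {"slide": [0, 0, 0], "roll": 0},
    {"slide": [0, 0, 0], "roll": 0},
    {"slide": [0, 0, 0], "roll": 0},
    {"slide": [0, 0, 0], "roll": 0},
    {"slide": [0, 0, -20], "roll": 0},
    {"slide": [0, 0, -60], "roll": 0},
    {"slide": [0, 0, -100], "roll": 0},
    {"slide": [0, 0, -120], "roll": 0},
    {"slide": [0, 0, -120], "roll": 0},
  ],
  jaw=0.6,
)

```text
t: 19.6
eef_pos: [502.0, 61.3, 221.0]
orientation: [[-0.99, 0.144, 0.004], [0.144, 0.99, 0.001], [-0.004, 0.001, -1.0]]
wrist_force: [0.1, 0.6, -0.8]
width: 37.2
```

```bash
python3 cup.py; python3 - <<'E'
from h import *
im,_=grab_frame("scene");w=cv2.cvtColor(cv2.imread("pics/w5.png"),cv2.COLOR_BGR2RGB)
save("fin",np.hstack([cv2.resize(im[150:430,150:450],(400,373)),cv2.resize(w,(400,300))[:300].copy() if 0 else cv2.copyMakeBorder(cv2.resize(w,(400,300)),0,73,0,0,0)]))
E
```

```text
rimz [93.97752972 96.09508473 97.31913154]
rim (500.7914733886719, 60.25884246826172) 30.21756362915039 [502.01721565  61.32332709 220.9947258 ] 19.6 in tool [  1.49943444  -1.37160547 124.98874927]
```

View pics/fin.png

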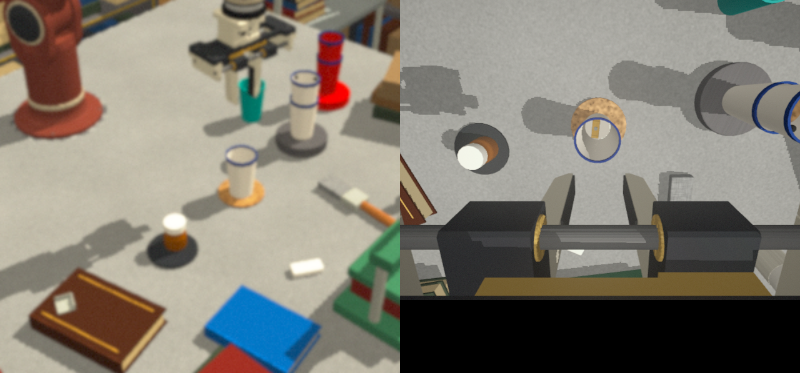

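The clasp lies on the cup's floor (right view 597,128). The cup stands upright on the cork, the stack is standing, and the book, corner and jar look in place. Handing in.

```bash
python3 -c "
from h import *
print(job.close_job())"
```

```text
the job is handed in; nothing more can be done
None
```

I pulled the top white cup straight up off its stack with a 45 N grip and set it upright on the cork coaster. I then picked the brass clasp off the brown book and dropped it into the cup, and handed the job in at about 20 s of the 56 s allowed.

**Last checks:**
- **Cup:** the rim is at z = 96 mm, as it should be for a cup standing on the coaster. Its centre is about 2 mm from the coaster's centre.
- **Clasp:** it is visible on the floor of the cup.
- **Everything else:** the rest of the stack is standing. By eye, in the last pictures only, the stack, book, corner mount and jar are where they were; I did not re-measure them.
- **Robot:** the jaws are open and clear, about 125 mm above the cup.

**Disagreement:** over the stack, after a move, the arm's reading and the wrist view of the cup were about 4 mm apart. I took another wrist picture from close by and corrected before gripping. I did the same for the clasp, which was about 3.5 mm off.

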